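Set the feed dials and engage the gear lever of a bench pipe-threading machine

ROBOT

A 7-joint arm with a two-finger parallel gripper is mounted at the origin on the work surface. World frame = base frame: x ahead of the robot, y to its left, z up, the work surface at z = 0. Lengths are in mm, angles in rad, forces in N, time in s.
With the tool pointing down it reaches from about 350 to 900 mm from the base axis. Payload 7.2 kg.
Tool frame: the origin (TCP) lies at the very end of the fingers, on their centre line; the grasp point (between the pads) lies 19 mm behind it; z points along the fingers, y is the direction in which the jaws open and shut (so a half turn about z gives the same grasp; the last joint's range is limited). The gripper opens to 85 mm and grips with 20 to 120 N. Pads are 22 mm wide; open, the fingers measure 114 mm over their backs; the gripper's body (76 mm by 85 mm) begins 54 mm behind the grasp point. The pads swing forward as they close: fully open they stand 13 mm farther back than shut.
Start: joints at [-1.37, 0.411, -0.013, 1.596, 0.006, 1.134, -0.082], TCP at [165.994, 602.557, 231.297] pointing down, gripper open.
Joint ranges: [-2.95, 2.95], [-0.29, 1.99], [-1.47, 1.44], [0.14, 2.54], [-1.03, 4.17], [0.13, 1.85], [-2.86, 2.86]. Speed limits (rad/s): [2.39, 2.39, 3.01, 3.01, 3.14, 3.14, 3.14].

INTERFACE

Orientations are given as a unit quaternion [x, y, z, w].
In Python, from cell import robot, eoat, kin, vision gives the robot as it stands. Calls block until the motion is done:
- robot.reach(position, orientation): joint-space move of the TCP to a pose.
- robot.servo_line(position, attitude=None, feed=150, max_force=None): straight line of the TCP; attitude=None keeps the orientation; feed is the mean speed in mm/s. With max_force (N) it stops when the force on the tool has changed by that much, and returns True; else False.
- robot.goto_joints(angles): joint-space move.
- eoat.command_gripper(opening, effort=None): opening from 0.0 (shut) to 1.0 (fully open); effort is the grip in N (None keeps the last); returns when the fingers have stopped.
- robot.dwell(seconds).
- kin.solve_ik(position, orientation): joint angles nearest the present ones, or None.
- robot.read_state(): the state.
- vision.read_camera(name): name is "scene" or "top" or "wrist"; returns the picture (420x560x3 uint8, red, green, blue); there is no depth.
- vision.calibration(name): a dict with "camera_matrix" (3x3 intrinsics, pixels), "k1" (the pictures are not rectified: a ray, as slopes to the right and down, at radius r is drawn at 1 + k1 r^2 times it, then the intrinsics apply), "rvec" (rotation vector, rad) and "tvec" (3), from world to camera coordinates, as OpenCV has them; the wrist camera has in their place "hand_eye" (4x4, takes a point from camera to tool coordinates, whose origin is the TCP and whose axes are the flange's). Camera axes: x right, y down, z forward; pixel columns grow to the right and rows downward; lengths in mm; the calibration is good to about 2 mm. A picture is of the moment at which its call begins: read the wrist's pose just before it. calibration takes no time and is no camera call.
A pose or a line that the arm cannot do raises robot.Unreachable and nothing moves.
- robot.hand_in(): hands the job in, once; it reports no verdict.
The state is a dict: "time_s": time; "q": joint angles; "joint_vel": joint speeds; "effort": joint torques, N m; "tool_pos": TCP position; "eef_rot": TCP orientation; "wrist_force": force on the tool from outside, world axes, zero at the start; "torque": the same for the moment, N m; "gripper_width": opening from 0.0 (shut) to 1.0 (fully open).
Only numpy, scipy, OpenCV 4.12 (cv2) and the standard library are available. Lean on these libraries where they do the work, as an engineer would, in place of code of your own. Each camera call takes 0.05 s, during which the arm holds its last target.

TASK

Set up the feed unit for the next thread: turn the large dial until its pointer is at four studs, then turn the small dial to two studs, and only then shift the gear lever: bring it out of its rear left slot into neutral, across the neutral slot to the robot's right, and push it fully forward, away from the robot. Let go, and leave the loose tools and fittings where they lie.

Things in the scene. Friction and masses are not known exactly. Their poses are not given: they have to be found in the camera images.
- large_dial (a joint): the large dial's turn on its upright axis, rad: 0 = pointer at the one-stud mark, 0.6 two studs, 1.2 three, 1.8 four, 2.4 five (end stops at 0 and 2.4); grows clockwise seen from above. Turns stiffly (0.08 Nm), no clicks, stays where it is left. Must end at four studs.
- large_dial_grip (a point): the large dial's grip point: on its axis, 14 mm below the top of the grip bar, 22 mm above the disc. Black disc 84 mm across, 12 mm high; across it an upright bar 80 mm long, 16 mm wide, 36 mm high above the disc, with a white line along one half of its top: that end is the pointer. Turns with the dial: x runs along the bar to the pointer end, z up
- large_dial_module: aluminium module 150 x 150 x 30 mm under the large dial, fixed; origin under its centre, below the dial's axis, x away from the robot. Round the far side of the dial, away from the robot, its top bears five marks, 34 degrees apart: groups of one to five small black studs like the spots of dice, one at the left, then clockwise; three studs lie straight ahead, along x
- small_dial (a joint): the small dial's turn on its upright axis, rad: 0 = pointer at the one-stud mark, 0.6 two studs, 1.2 three, 1.8 four, 2.4 five (end stops at 0 and 2.4); grows clockwise seen from above. Turns stiffly (0.08 Nm), no clicks, stays where it is left. Must end at two studs.
- small_dial_grip (a point): the small dial's grip point: on its axis, 14 mm below the top of the grip bar, 22 mm above the disc. Black disc 60 mm across, 12 mm high; across it an upright bar 56 mm long, 16 mm wide, 36 mm high above the disc, with a white line along one half of its top: that end is the pointer. Turns with the dial: x runs along the bar to the pointer end, z up
- small_dial_module: aluminium module 150 x 150 x 30 mm under the small dial, fixed; origin under its centre, below the dial's axis, x away from the robot. Round the far side of the dial, away from the robot, its top bears five marks, 34 degrees apart: groups of one to five small black studs like the spots of dice, one at the left, then clockwise; three studs lie straight ahead, along x
- lever_side (a joint): sideways tilt of the gear lever, rad: -0.25 = fully over to the robot's left, +0.25 = fully over to the robot's right (end stops). Stiff (0.35 Nm, about 2 N at the knob), stays where it is left
- lever_fore (a joint): fore-and-aft tilt of the gear lever, rad: -0.25 = fully back towards the robot, 0 = neutral, +0.25 = fully forward, away from the robot (end stops). Equally stiff, stays where it is left
- lever_knob (a point): centre of the lever's black ball knob, 40 mm across, on a 12 mm round steel stem; 165 mm above the lever's pivot. The pivot lies 80 mm below gate_centre. With the gate's axes, knob minus pivot = 165 mm x (sin fore, -sin side cos fore, cos side cos fore)
- gate_centre (a point): middle of the H gate, on top of the 150 x 150 mm, 10 mm thick aluminium plate on the lever's grey housing, 115 mm above the table; x points forward, away from the robot, y to the robot's left, z up. Two slots run fore and aft (stem centre at y +19 and -19 mm), joined in the middle by the neutral slot along y
- lever_module: the lever's grey housing, 150 x 150 x 85 mm, fixed on the bed; origin under its centre, axes as gate_centre's. The gate stops the stem: it can cross between left and right only with lever_fore within 0.04 of 0, and go fore or aft only with lever_side within 0.03 of either end
- bed: grey cast bed, 270 (x) x 620 (y) x 30 mm, fixed; it carries the three modules (large dial, small dial, lever) in a row 190 mm apart, 40 mm beyond its middle, in any order. Origin at the centre of its underside; x away from the robot
- wrench: flat steel spanner, 170 mm, lying on the near ledge of the bed; origin mid-length on its underside
- coupling: steel pipe coupling, 42 mm across, 40 mm high, standing on the near ledge of the bed; origin under its middle
- elbow: steel pipe elbow, arms 45 mm long, 38 mm thick, on the near ledge of the bed; origin under its corner
- oil_can: grey bottle 68 mm across, 150 mm high, standing beyond the bed; origin under its middle
- paste_tin: steel tin 84 mm across, 75 mm high, to the robot's right; origin under its middle
- hammer: hammer 260 mm long lying to the robot's left; origin mid-length on its underside
- screw_cup: steel cup 80 mm across, 85 mm high, to the robot's right; origin under its middle

How it is judged (in metres and radians):
On the way, in this order (a step that is already met when the one before it is completed fails the run):
1. the large dial points at four studs (value of joint large_dial between 1.65 and 1.95 rad), for 0.2 s.
2. the small dial points at two studs, the large dial still at four (all of step 1 and value of joint small_dial between 0.45 and 0.75 rad), for 0.2 s.
3. the lever is in the right-hand forward slot, both dials still set (all of step 2 and value of joint each of lever_side, lever_fore above 0.17 rad), for 0.2 s.
At the end, for the whole second after the job is handed in: The large dial is within 0.15 rad of four studs (1.8 rad), the small dial within 0.15 rad of two studs (0.6 rad), the lever stands in the right-hand forward slot (lever_side and lever_fore both above 0.17 rad), and all of them are at rest (below 0.05 rad/s) (all of step 3 and velocity of joint large_dial between -0.05 and 0.05 rad/s and velocity of joint small_dial between -0.05 and 0.05 rad/s and velocity of joint lever_fore between -0.05 and 0.05 rad/s and velocity of joint lever_side between -0.05 and 0.05 rad/s); the robot touches nothing.
It fails at once if a loose tool or fitting is moved by more than 30 mm (distance of any of wrench, coupling, elbow, oil_can, paste_tin, hammer, screw_cup from where it was at the start of the episode above 0.03 m).
It fails at once if the lever is pushed forward in the left-hand slot (value of joint lever_side below -0.1 rad and value of joint lever_fore above 0.17 rad).
It fails at once if the lever is moved out of its rear left slot before both dials are set (value of joint lever_side above -0.1 rad and not (value of joint large_dial between 1.65 and 1.95 rad and value of joint small_dial between 0.45 and 0.75 rad)).
It also fails if it takes over 64 s, if anything falls off the work surface, if the arm or the gripper's body presses on something with over 40 N, if the wrist force passes 120 N, or if a joint passes its speed limit or range.

## Working session

There is one attempt and no reset: what is moved stays moved. The work goes in short steps, each a Python script; the robot and the scene stay as the last script left them, time stands still between calls to the robot, and variables do not carry over. Pictures are saved under pics/ and viewed, and the job is handed in when it is done.

```bash
ls; mkdir -p pics; python3 - <<'E'
from cell import robot,vision
import cv2
for n in ["scene","top","wrist"]:
    im=vision.read_camera(n); cv2.imwrite(f"pics/{n}0.png",im[:,:,::-1])
    print(n,vision.calibration(n))
print(robot.read_state())
E
```

```text
pics
scene {'camera_matrix': array([[410.87431115,   0.        , 285.58194647],
       [  0.        , 410.87431115, 206.7976256 ],
       [  0.        ,   0.        ,   1.        ]]), 'k1': -0.07322996600626241, 'rvec': array([ 1.3439439 ,  2.50251745, -0.65501473]), 'tvec': array([ 362.82593025, -366.78206327, 1749.30999709])}
top {'camera_matrix': array([[492.60476681,   0.        , 280.44726419],
       [  0.        , 492.60476681, 207.80175413],
       [  0.        ,   0.        ,   1.        ]]), 'k1': -0.14787857325760298, 'rvec': array([ 2.17033646, -2.03881512,  0.21398087]), 'tvec': array([ -44.89617163,  629.16293054, 1467.09385848])}
wrist {'camera_matrix': array([[329.5925668 ,   0.        , 278.69640527],
       [  0.        , 329.5925668 , 210.7350143 ],
       [  0.        ,   0.        ,   1.        ]]), 'k1': -0.07663897551325603, 'hand_eye': array([[ 2.49371946e-03, -9.54807616e-01, -2.97214061e-01,
         7.60247512e+01],
       [ 9.99996529e-01,  2.63370217e-03, -7.05487718e-05,
         1.11619811e+00],
       [ 8.50133822e-04, -2.97212853e-01,  9.54810870e-01,
        -1.42300653e+02],
       [ 0.00000000e+00,  0.00000000e+00,  0.00000000e+00,
         1.00000000e+00]])}
{'time_s': 0.15, 'q': array([-1.37017922,  0.41172062, -0.01269373,  1.59684521,  0.00560104,
        1.13431328, -0.08220025]), 'joint_vel': array([-0.00101524, -0.00372225, -0.00016423, -0.00138276,  0.00055855,
       -0.00171195,  0.00056476]), 'effort': array([ 1.84609758e-03, -6.01035190e+01,  6.83068000e-01, -2.99649578e+01,
        1.39562879e-02,  7.75661669e-03, -2.89450145e-05]), 'tool_pos': array([165.93559914, 602.17251018, 230.64626989]), 'eef_rot': array([ 1.34000699e-01,  9.90981040e-01, -6.24411046e-04, -3.60343439e-05]), 'wrist_force': array([ 0.87001256, -0.33230636,  0.00621105]), 'torque': array([-0.02003814, -0.0358413 , -0.00194829]), 'gripper_width': 0.9987487128361285}
```

View pics/top0.png

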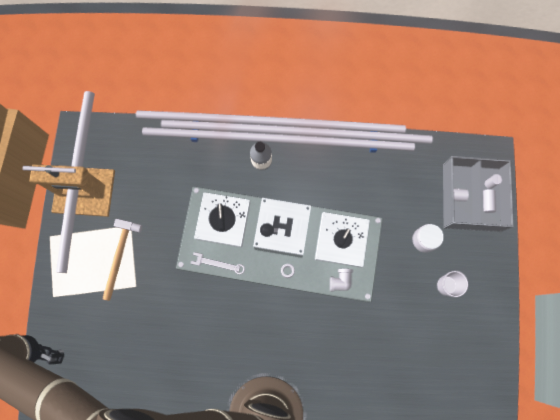

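View pics/scene0.png

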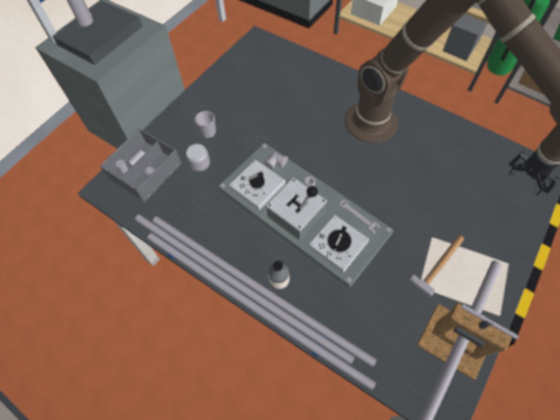

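View pics/wrist0.png

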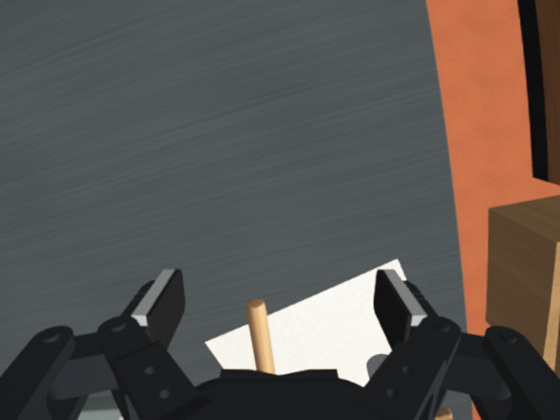

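Top view: the large dial is at about (221,218), the lever gate at (282,227) with its knob at (267,230), and the small dial at (343,239). Next I'll measure them on an enlarged crop.

```bash
cat > h.py <<'E'
import numpy as np, cv2
from scipy.spatial.transform import Rotation as R
from cell import robot,eoat,kin,vision
def pose(name,st=None):
    c=vision.calibration(name)
    if name=="wrist":
        T=np.eye(4);T[:3,:3]=R.from_quat(st["eef_rot"]).as_matrix();T[:3,3]=st["tool_pos"]
        W=T@c["hand_eye"]; return c,W[:3,:3],W[:3,3]
    M=cv2.Rodrigues(c["rvec"])[0]; return c,M.T,-M.T@c["tvec"]
def ray(name,uv,st=None):
    c,Rw,o=pose(name,st)
    K=c["camera_matrix"]
    p=cv2.undistortPoints(np.array([[uv]],float),K,np.array([c["k1"],0,0,0.]))[0,0]
    d=Rw@np.array([p[0],p[1],1]); return o,d
def onz(name,uv,z,st=None):
    o,d=ray(name,uv,st); return (o+d*(z-o[2])/d[2])
def proj(name,P,st=None):
    c,Rw,o=pose(name,st)
    r=Rw.T; return cv2.projectPoints(np.atleast_2d(P).astype(float),cv2.Rodrigues(r)[0],-r@o,c["camera_matrix"],np.array([c["k1"],0,0,0.]))[0][:,0]
E
python3 - <<'E'
from h import *
im=cv2.imread("pics/top0.png"); s=im[180:305,170:390]
cv2.imwrite("pics/topz.png",cv2.resize(s,None,fx=3.6,fy=3.6,interpolation=cv2.INTER_CUBIC))
# module plates: bright; 
hsv=cv2.cvtColor(im,cv2.COLOR_BGR2HSV)
m=((hsv[...,2]>200)&(hsv[...,1]<40)).astype(np.uint8)
for c in cv2.findContours(m,cv2.RETR_EXTERNAL,2)[0]:
    if cv2.contourArea(c)>800:
        r=cv2.minAreaRect(c); 
        if 180<r[0][0]<390:
            print(r)
            z=115 if 260<r[0][0]<300 else 60
            B=np.array([onz("top",b,z) for b in cv2.boxPoints(r)]); print(B.round(1).tolist(),B.mean(0),np.linalg.norm(B-np.roll(B,1,0),axis=1))
m=((hsv[...,2]<40)).astype(np.uint8)
for c in cv2.findContours(m,cv2.RETR_EXTERNAL,2)[0]:
    x,y,w,h=cv2.boundingRect(c)
    if cv2.contourArea(c)>50 and 180<x<380 and 180<y<300: print(x,y,w,h,cv2.minEnclosingCircle(c))
E
```

```text
((342.0549011230469, 238.89303588867188), (49.342559814453125, 47.97404861450195), 8.746162414550781)
[[478.8, -118.2, 60.0], [628.6, -133.7, 60.0], [614.1, -287.4, 60.0], [464.5, -269.1, 60.0]] [ 546.50106008 -202.0894315    60.        ] [151.52216961 150.54117474 154.45771067 150.66540231]
((281.79730224609375, 225.71621704101562), (50.799285888671875, 49.484092712402344), 9.462321281433105)
[[499.7, 68.7, 115.0], [649.7, 55.1, 115.0], [633.3, -97.7, 115.0], [484.1, -81.1, 115.0]] [566.68036467 -13.71593153 115.        ] [150.61432397 150.64414087 153.6722653  150.08329527]
((221.303466796875, 218.7225341796875), (48.34916305541992, 47.19512939453125), 9.688787460327148)
[[520.0, 258.0, 60.0], [669.7, 247.5, 60.0], [652.6, 94.5, 60.0], [504.3, 107.9, 60.0]] [586.64638829 176.98495467  60.        ] [150.94506195 150.0814955  153.87386304 148.92885704]
((278.04052734375, 137.29986572265625), (270.5888977050781, 5.049408435821533), 3.310941219329834)
[[838.6, 444.6, 115.0], [855.7, 446.0, 115.0], [855.7, -409.9, 115.0], [838.8, -408.9, 115.0]] [847.20002096  17.92426403 115.        ] 
[... 163 characters left out ...]
, 386.5, 115.0], [885.0, 387.7, 115.0], [884.9, -468.5, 115.0], [867.4, -467.2, 115.0]] [876.1941755  -40.36806994 115.        ] [853.69358569  17.59548298 856.19543601  17.51877934]
((270.52239990234375, 119.598876953125), (269.47357177734375, 5.57698917388916), 3.1924729347229004)
[[895.8, 475.6, 115.0], [915.0, 477.4, 115.0], [915.4, -384.3, 115.0], [896.4, -383.3, 115.0]] [905.64334388  46.3447635  115.        ] [858.8852213   19.3314801  861.68226731  19.01327679]
((376.5, 9.0), (18.0, 189.0), 90.0)
[[1385.5, 36.4, 60.0], [1450.6, -651.6, 60.0], [1372.0, -645.9, 60.0], [1310.5, 31.8, 60.0]] [1379.6378378  -307.34823343   60.        ] [ 75.13965393 691.10347441  78.84318309 680.44792662]
```

View pics/topz.png

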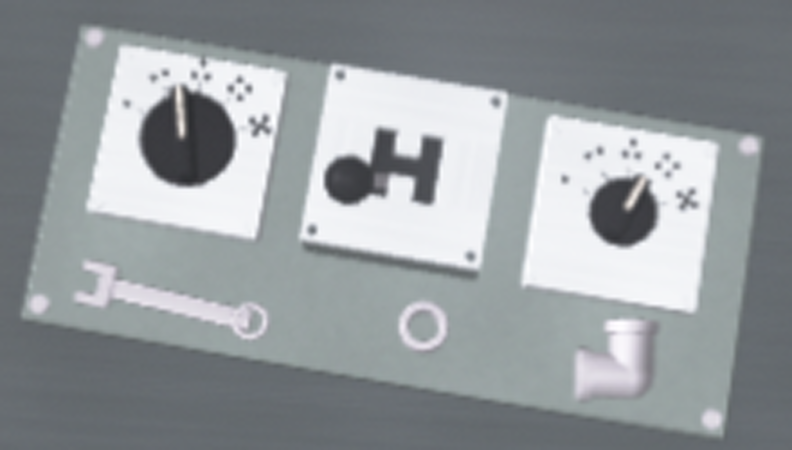

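The crop shows the large pointer between two and three studs, nearly at two, and the small pointer near four. I'll compute the pose estimates, then hover over the large dial and refine with the wrist camera.

```bash
cat >> h.py <<'E'
YAW=-0.1054
def quat(xdir):  # tool down, tool x axis heading xdir (world angle)
    x=np.array([np.cos(xdir),np.sin(xdir),0]);z=np.array([0,0,-1.]);y=np.cross(z,x)
    return R.from_matrix(np.column_stack([x,y,z])).as_quat()
E
python3 - <<'E'
from h import *
def ln(a,b):
    P=[onz("top",(170+x/3.6,180+y/3.6),108) for x,y in (a,b)]
    d=P[1]-P[0]; h=np.arctan2(d[1],d[0]); print(P[0],P[1],"heading",h,"joint",1.2-(h-YAW))
    return h
hl=ln((183,137),(180,86)); ln((629,208),(646,178))
T=[586.6,177,230]
for a in (hl,hl+np.pi):
    q=kin.solve_ik(T,quat(a)); print(a,q)
    q=kin.solve_ik([586,177,90],quat(YAW-.6+(a-hl))); print(q)
    q=kin.solve_ik([546,-202,90],quat(YAW-.6+(a-hl))); print(q)
    q=kin.solve_ik([546,-202,90],quat(YAW+.6+(a-hl))); print(q)
E
```

```text
[579.07052645 171.671202   108.        ] [622.63467788 178.07218845 108.        ] heading 0.14588853343073274 joint 0.9487114665692672
[ 542.1562959  -204.24706943  108.        ] [ 568.33831899 -217.5540758   108.        ] heading -0.4702255976130873 joint 1.5648255976130874
0.14588853343073274 [-0.86438659  0.45072906  0.69174717  1.66404611 -0.31083767  1.13972494
 -1.51520716]
[-1.12276383  0.92857034  1.24568054  1.81317312 -0.96994564  1.16792212
 -1.82114239]
[-0.42533924  0.73402489  1.03691161  1.88510318 -0.76494714  0.9839641
 -1.31459237]
[-0.42621685  0.73511786  1.03873612  1.88514845 -0.76652506  0.98493541
 -0.11321675]
3.287481187020526 [-0.55517625  0.39374808  0.2485254   1.64326528 -0.10515354  1.11769729
  1.43787586]
[-0.64893618  0.56095572  0.38522824  1.78402566 -0.26967293  0.84860827
  0.72791323]
[-0.27072958  0.60515949  0.76119147  1.87653166 -0.53621696  0.87587183
  1.62290749]
[-0.21497836  0.577293    0.67433204  1.87317712 -0.46871108  0.85463032
  2.76150501]
```

```bash
python3 - <<'E'
from h import *
t=robot.read_state()["time_s"]
robot.reach([586.6,177,215],quat(0.146+np.pi))
st=robot.read_state(); print(st["time_s"]-t,st["tool_pos"])
im=vision.read_camera("wrist"); cv2.imwrite("pics/w1.png",im[:,:,::-1])
np.save("st1.npy",st,allow_pickle=True)
print(proj("wrist",[[586.6,177,108],[586.6,177,60]],st))
E
```

```text
2.1417 [586.23356345 178.32197249 214.95360869]
[[275.55951213 208.61889132]
 [276.03432372 193.61312798]]
```

View pics/w1.png

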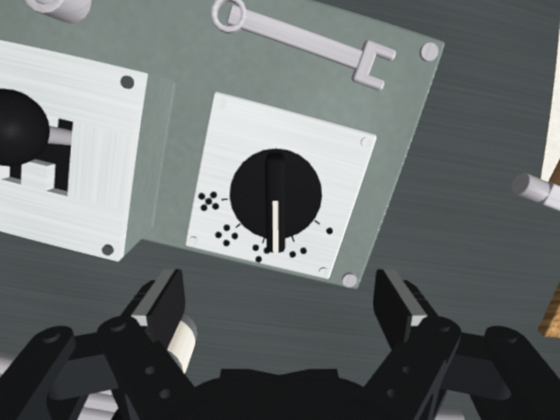

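The wrist view shows the module corners at about (217,93), (376,134), (329,277) and (187,246), the disc centred near (276,194), and the bar from (275,152) to (276,252). I'll refine these with masks.

```bash
python3 - <<'E'
from h import *
st=np.load("st1.npy",allow_pickle=True).item()
im=cv2.imread("pics/w1.png")
hsv=cv2.cvtColor(im,cv2.COLOR_BGR2HSV)
C=np.array([onz("wrist",p,60,st) for p in [(217,93),(376,134),(329,277),(187,246)]])
print(C.round(1).tolist(),C.mean(0),np.linalg.norm(C-np.roll(C,1,0),axis=1))
d=C[3]-C[0]+C[2]-C[1]; print("yaw",np.arctan2(d[1],d[0]))
m=((hsv[...,2]<60)).astype(np.uint8); m[260:]=0; m[:140]=0;m[:,:225]=0;m[:,330:]=0
c=max(cv2.findContours(m,0,2)[0],key=cv2.contourArea)
(u,v),r=cv2.minEnclosingCircle(cv2.convexHull(c)); print(cv2.boundingRect(c),u,v,r)
pts=c[:,0]; pts=pts[pts[:,1]<215]
P=np.array([onz("wrist",p,72,st) for p in pts])
A=np.c_[2*P[:,:2],np.ones(len(P))]
s=np.linalg.lstsq(A,(P[:,:2]**2).sum(1),rcond=None)[0]; print("circle",s[:2],np.sqrt(s[2]+s[0]**2+s[1]**2))
w=((hsv[...,2]>140)).astype(np.uint8);w[:,:262]=0;w[:,290:]=0;w[:195]=0;w[258:]=0
cw=max(cv2.findContours(w,0,2)[0],key=cv2.contourArea);print(cv2.boundingRect(cw))
ys,xs=np.nonzero(w); 
Pw=np.array([onz("wrist",(x,y),108,st) for x,y in cw[:,0]])
vx,vy,x0,y0=cv2.fitLine(Pw[:,:2].astype(np.float32),2,0,.01,.01).ravel(); print("line",vx,vy,x0,y0,np.arctan(vy/vx),Pw[:,:2].min(0),Pw[:,:2].max(0))
print("ends",onz("wrist",(275,152),108,st),onz("wrist",(275.5,252),108,st))
cs=[ (329.5,231,1)]
for (x,y) in [(329.5,231)]: print(onz("wrist",(x,y),60,st))
E
```

```text
[[505.8, 113.6, 60.0], [519.1, 256.9, 60.0], [664.6, 242.8, 60.0], [652.1, 98.2, 60.0]] [585.39357131 177.86558366  60.        ] [147.14058162 143.85283481 146.19546717 145.19293227]
yaw -0.1008107018903578
(231, 149, 90, 104) 273.68011474609375 200.83963012695312 51.8916015625
circle [582.87689997 176.0053264 ] 38.34319073001912
(262, 201, 28, 57)
line 0.9884154 0.15177284 614.7681 179.32506 0.15236163 [580.24950361 169.63897215] [629.77098452 194.17099254]
ends [542.63503666 170.0485448  108.        ] [623.6068577  182.43548757 108.        ]
[615.62770732 233.47063478  60.        ]
```

```bash
python3 - <<'E'
from h import *
A=[585.0,177.2]; h=0.150
q0=quat(h+np.pi)
t=robot.read_state()["time_s"]
print(robot.servo_line([*A,79],q0,feed=120,max_force=15))
st=robot.read_state(); print(st["time_s"]-t,st["tool_pos"],st["wrist_force"])
eoat.command_gripper(0.0,40)
st=robot.read_state(); print(st["time_s"]-t,st["tool_pos"],st["wrist_force"],st["torque"],st["gripper_width"])
q=st["q"].copy(); q[6]-=(h-(-0.103-0.6))
robot.goto_joints(q)
st=robot.read_state(); print(st["time_s"]-t,st["tool_pos"],st["wrist_force"],st["torque"])
x=R.from_quat(st["eef_rot"]).as_matrix()[:,0]; print("pointer heading",np.arctan2(-x[1],-x[0]))
im=vision.read_camera("wrist"); cv2.imwrite("pics/w2.png",im[:,:,::-1])
E
```

```text
False
1.2833 [585.59374209 177.30941493  79.79996993] [-0.63358444 -0.82458301  0.01846915]
1.9166000000000003 [585.33380847 175.323993    79.34158631] [-1.3048872  -5.0696515   4.04962037] [-0.90745088  0.17941347  0.14117264] 0.17774898210945964
2.7416000000000005 [585.55068556 175.81880916  79.38771357] [ 1.63719499  2.40177913 -0.2972639 ] [ 0.47600252 -0.2718922  -0.01678839]
pointer heading -0.7019502732754683
```

View pics/w2.png

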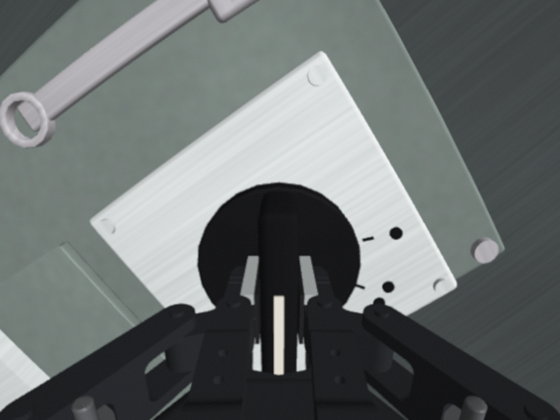

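The dial is gripped with the bar along the tool axis, and it has turned. I'll release, rise and check the pointer against the studs.

```bash
python3 - <<'E'
from h import *
eoat.command_gripper(1.0)
robot.servo_line([585.2,176.5,235],feed=200)
st=robot.read_state(); print(st["time_s"],st["tool_pos"])
im=vision.read_camera("wrist"); cv2.imwrite("pics/w3.png",im[:,:,::-1]); np.save("st3.npy",st,allow_pickle=True)
E
```

```text
6.7417 [584.51198983 176.33333766 233.83615154]
```

View pics/w3.png

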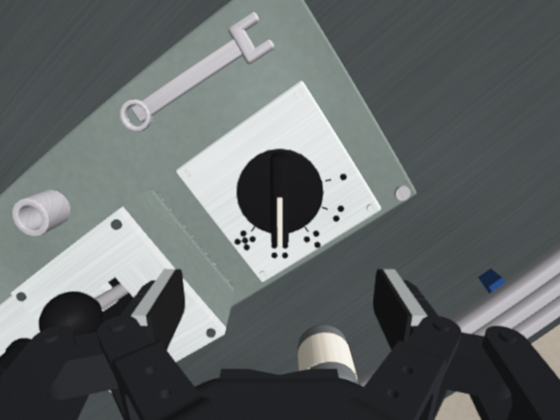

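The large pointer at (279,200–250) lies between the four-stud group at (273–285, 247–256), so it is set. Next is the small dial.

```bash
python3 - <<'E'
from h import *
robot.servo_line([585.2,176.5,280],feed=200)
robot.reach([545.3,-201.5,225],quat(-0.55))
st=robot.read_state(); print(st["time_s"],st["tool_pos"],st["q"])
im=vision.read_camera("wrist"); cv2.imwrite("pics/w4.png",im[:,:,::-1]); np.save("st4.npy",st,allow_pickle=True)
E
```

```text
8.9417 [ 545.48501928 -200.67875251  224.59028333] [-0.39061663  0.45676249  0.91549489  1.75626339 -0.39759506  1.12740377
 -1.46814187]
```

View pics/w4.png

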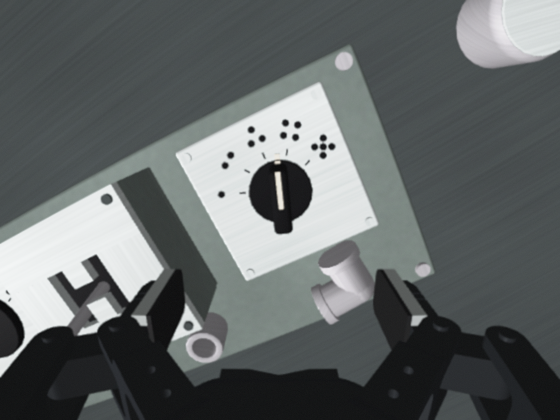

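The small dial's bar runs from about (277,162) to (284,233), with the pointer end at the top and between three and four studs. Module corners are at (320,83), (178,154), (248,280) and (378,225).

```bash
python3 - <<'E'
from h import *
st=np.load("st4.npy",allow_pickle=True).item()
C=np.array([onz("wrist",p,60,st) for p in [(320,83),(178,154),(248,280),(378,225)]])
print(C.mean(0),np.linalg.norm(C-np.roll(C,1,0),axis=1)); d=C[0]-C[3]+C[1]-C[2]; print("yaw",np.arctan2(d[1],d[0]))
im=cv2.imread("pics/w4.png"); g=im.max(2)
w=(g>130).astype(np.uint8); w[:, :270]=0;w[:,290:]=0;w[:168]=0;w[215:]=0
c=max(cv2.findContours(w,0,2)[0],key=cv2.contourArea); print(cv2.boundingRect(c))
P=np.array([onz("wrist",p,108,st) for p in c[:,0]])[:,:2].astype(np.float32)
vx,vy,x0,y0=cv2.fitLine(P,2,0,.01,.01).ravel(); h=np.arctan(vy/vx); print("h",h,"joint",1.2-(h+.103),x0,y0)
E1,E2=onz("wrist",(277,162),108,st),onz("wrist",(284,233),108,st); print(E1,E2,(E1+E2)/2,np.arctan2(*(E1-E2)[1::-1]))
for k in range(5):
    pass
# large-dial check
st=np.load("st3.npy",allow_pickle=True).item()
C=np.array([onz("wrist",p,60,st) for p in [(303,82),(178,171),(262,281),(381,211)]]);print(C.mean(0))
E1,E2=onz("wrist",(279.5,198),108,st),onz("wrist",(279.5,249),108,st); print("large h",np.arctan2(*(E2-E1)[1::-1]))
E
```

```text
[ 545.04667894 -202.36050026   60.        ] [146.72060003 144.49706391 145.40205307 144.66505439]
yaw -0.10538747341120282
(275, 172, 9, 38)
h -0.46203372 joint 1.5590338 554.7314 -205.97424
[ 576.53756612 -217.20132829  108.        ] [ 522.38038877 -191.12078592  108.        ] [ 549.45897744 -204.16105711  108.        ] -0.4487962575322619
[586.97199078 175.84578075  60.        ]
large h -0.7009872625025625
```

```bash
python3 - <<'E'
from h import *
A=[546.0,-201.9]; h=-0.46
t=robot.read_state()["time_s"]
print(robot.servo_line([*A,79],quat(h),feed=120,max_force=15))
st=robot.read_state(); print(st["time_s"]-t,st["tool_pos"],st["wrist_force"])
eoat.command_gripper(0.0,40)
st=robot.read_state(); print(st["time_s"]-t,st["tool_pos"],st["wrist_force"],st["torque"],st["gripper_width"])
q=st["q"].copy(); q[6]+=(0.496-h)
robot.goto_joints(q)
st=robot.read_state(); print(st["time_s"]-t,st["tool_pos"],st["wrist_force"],st["torque"])
x=R.from_quat(st["eef_rot"]).as_matrix()[:,0]; print("pointer heading",np.arctan2(x[1],x[0]))
eoat.command_gripper(1.0)
robot.servo_line([*A,225],feed=200)
st=robot.read_state(); print(st["time_s"],st["tool_pos"])
im=vision.read_camera("wrist"); cv2.imwrite("pics/w5.png",im[:,:,::-1]); np.save("st5.npy",st,allow_pickle=True)
E
```

```text
False
1.3666 [ 546.46756785 -202.11863219   79.70273146] [ 0.15667207 -0.38109027 -0.33631487]
2.0 [ 545.74332969 -202.41122784   79.24070049] [-1.43882232 -0.84897129  3.45263871] [-0.17336961  0.41546142  0.006081  ] 0.1815541130980565
2.9083000000000006 [ 545.71310833 -202.63497034   79.2436936 ] [-0.70103171 -2.49523028  2.05886856] [-0.35907075  0.30605916  0.08271629]
pointer heading 0.49356109558298644
13.4583 [ 545.46863365 -201.38478116  223.9717149 ]
```

View pics/w5.png

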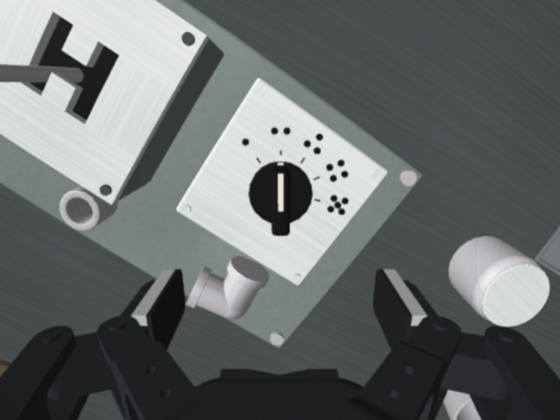

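The small pointer at (280,165–212) lines up with the two-stud tick and studs at (280,131). Next I'll check the knob position in two views.

```bash
cat >> h.py <<'E'
G=np.array([565.8,-12.9,115.]); YG=-0.105
def knob(s,f,g=None):
    v=165*np.array([np.sin(f),-np.sin(s)*np.cos(f),np.cos(s)*np.cos(f)])
    return (G if g is None else g)+np.array([0,0,-80])+R.from_euler('z',YG).apply(v)
E
python3 - <<'E'
from h import *
K=knob(-.25,-.25); print(K,proj("top",K),proj("scene",K))
uv={}
for n,(x0,x1,y0,y1) in {"top":(255,274,218,242),"scene":(300,322,183,200)}.items():
    im=cv2.imread(f"pics/{n}0.png"); m=np.zeros(im.shape[:2],np.uint8); m[y0:y1,x0:x1]=(im.max(2)<75)[y0:y1,x0:x1]
    c=max(cv2.findContours(m,0,2)[0],key=cv2.contourArea); uv[n],r=cv2.minEnclosingCircle(c); print(n,uv[n],r)
print("top@190",onz("top",uv["top"],190))
o1,d1=ray("top",uv["top"]);o2,d2=ray("scene",uv["scene"])
s=np.linalg.lstsq(np.c_[d1,-d2],o2-o1,rcond=None)[0]; print(o1+s[0]*d1,o2+s[1]*d2)
print(kin.solve_ik(knob(-.25,-.25)-[0,0,19],quat(YG)),kin.solve_ik(knob(.25,.25)-[0,0,19],quat(YG)))
E
```

```text
[529.34856617  30.71317534 189.90056136] [[265.30144865 232.84258815]] [[313.41408668 189.62255024]]
top (267.0714416503906, 229.2142791748047) 6.328672885894775
scene (311.5, 191.5) 5.700977325439453
top@190 [540.03101034  26.41793281 190.        ]
[540.08909305  26.43203535 189.65401406] [538.83645049  29.1543721  189.55468917]
[-0.91033998  0.47044548  1.02271091  1.94093655 -0.47867049  0.99722144
 -1.34136246] [-0.64311322  0.59954271  0.9688506   1.75898399 -0.55433795  1.08340382
 -1.15994099]
```

Both views put the knob at about (539.5, 27.5, 190), so the lever stands a little short of the rear stop (fore about -0.19). I'll look from above the knob before gripping it.

```bash
python3 - <<'E'
from h import *
robot.servo_line([546,-202,275],feed=200)
robot.reach([539.5,27.5,272],quat(YG))
st=robot.read_state(); print(st["time_s"],st["tool_pos"],st["q"])
im=vision.read_camera("wrist"); cv2.imwrite("pics/w6.png",im[:,:,::-1]); np.save("st6.npy",st,allow_pickle=True)
print(proj("wrist",[[539.5,27.5,190],G],st))
E
```

```text
14.8333 [539.21241991  26.61000773 271.49932122] [-0.96689285  0.36158177  1.0882193   1.7962851  -0.34269573  1.19324678
 -1.45090385]
[[278.33014254 218.81362776]
 [319.50463226 160.69607557]]
```

View pics/w6.png

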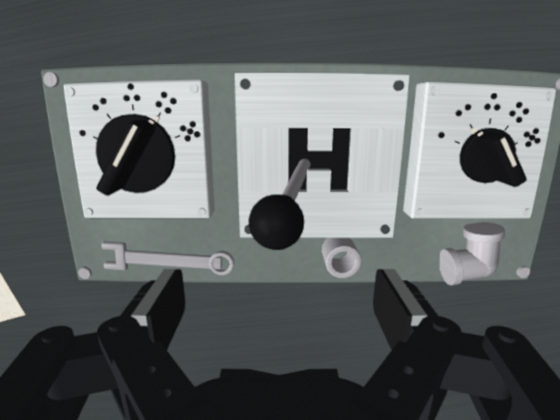

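```bash
python3 - <<'E'
from h import *
st6=np.load("st6.npy",allow_pickle=True).item();st5=np.load("st5.npy",allow_pickle=True).item()
a=cv2.imread("pics/w6.png");b=cv2.imread("pics/w5.png")
f=lambda s:cv2.resize(s,(390,300),interpolation=cv2.INTER_CUBIC)
o=np.hstack([f(a[80:220,60:242]),f(a[80:220,400:560])]); o2=np.hstack([f(b[120:260,190:372]),f(cv2.imread("pics/w4.png")[120:260,190:372])])
cv2.imwrite("pics/z6.png",np.vstack([o,o2]))
C=np.array([545.6,-202.2,0])
for h in (.496,):
    d=np.array([np.cos(h),np.sin(h),0])
    for st,n in((st5,"w5"),(st6,"w6")): print(n,proj("wrist",[C+d*l+[0,0,z] for l,z in((0,108),(28,108),(-28,108),(28,72))],st).round(0).tolist())
E
```

```text
w5 [[281.0, 206.0], [281.0, 172.0], [281.0, 238.0], [281.0, 164.0]]
w6 [[513.0, 162.0], [502.0, 138.0], [523.0, 186.0], [480.0, 135.0]]
```

View pics/z6.png

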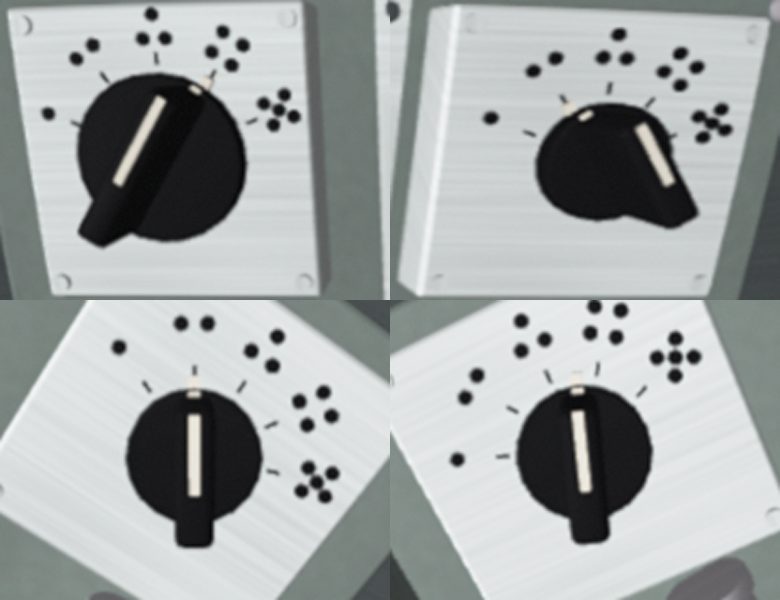

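Both pointers agree with the predictions (the small pointer end at (502,138) matches), and so does the H centre at (320,159). The knob is at about (276,221). I'll grip it now.

```bash
python3 - <<'E'
from h import *
st=np.load("st6.npy",allow_pickle=True).item()
im=cv2.imread("pics/w6.png"); m=np.zeros(im.shape[:2],np.uint8); m[188:256,240:310]=(im.max(2)<70)[188:256,240:310]
c=max(cv2.findContours(m,0,2)[0],key=cv2.contourArea); uv,r=cv2.minEnclosingCircle(c); P=onz("wrist",uv,190,st); print(uv,r,P)
K=np.array([(P[0]+539.5)/2,(P[1]+27.5)/2,190.5]); print("knob",K)
t=robot.read_state()["time_s"]
print(robot.servo_line(K-[0,0,19],quat(YG),feed=120,max_force=12))
st=robot.read_state(); print(st["time_s"]-t,st["tool_pos"],st["wrist_force"])
eoat.command_gripper(0.0,60)
st=robot.read_state(); print(st["time_s"]-t,st["tool_pos"],st["wrist_force"],st["gripper_width"])
im=vision.read_camera("wrist"); cv2.imwrite("pics/w7.png",im[:,:,::-1])
im=vision.read_camera("scene"); cv2.imwrite("pics/s7.png",im[:,:,::-1])
E
```

```text
(275.582763671875, 220.92758178710938) 28.79664421081543 [538.10706219  29.62667147 190.        ]
knob [538.80353109  28.56333574 190.5       ]
False
0.9916999999999998 [539.3135664   28.32276807 172.13857027] [0.00855429 0.28083721 0.00091776]
1.5084 [539.15377863  28.68045609 172.17105002] [-1.91939354  1.49141557  7.11901642] 0.4378168558036725
```

View pics/w7.png

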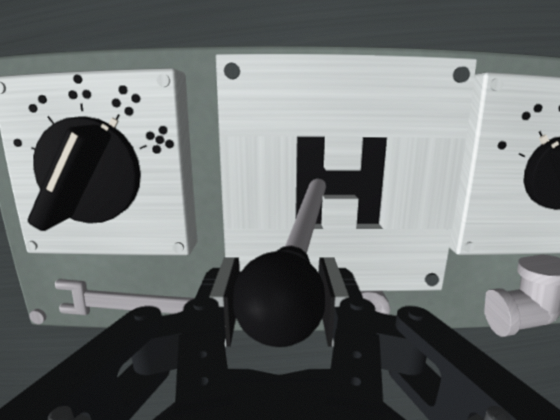

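```bash
cat >> h.py <<'E'
def sf(p):
    v=R.from_euler('z',-YG).apply(np.array(p)+[0,0,19]-G+[0,0,80]); f=np.arcsin(v[0]/165); return np.arcsin(-v[1]/165/np.cos(f)),f
E
python3 - <<'E'
from h import *
print(sf(robot.read_state()["tool_pos"]))
for s,f in((-.242,0),(-.1,0)):
    r=robot.servo_line(knob(s,f)-[0,0,18.5],quat(YG),feed=60,max_force=25)
    st=robot.read_state(); print(s,f,r,st["time_s"],sf(st["tool_pos"]),st["wrist_force"].round(1),st["gripper_width"])
    if r: break
im=vision.read_camera("wrist"); cv2.imwrite("pics/w8.png",im[:,:,::-1])
E
```

```text
(np.float64(-0.24012091931005475), np.float64(-0.18804500759767184))
-0.242 0 False 17.1667 (np.float64(-0.2403177960311651), np.float64(-0.005285721427793164)) [ -2.7  -1.  -11.8] 0.43760710266106567
-0.1 0 False 17.7083 (np.float64(-0.10348390909136904), np.float64(0.00497567112899446)) [-4.7  3.   3.9] 0.43684486606773637
```

View pics/w8.png

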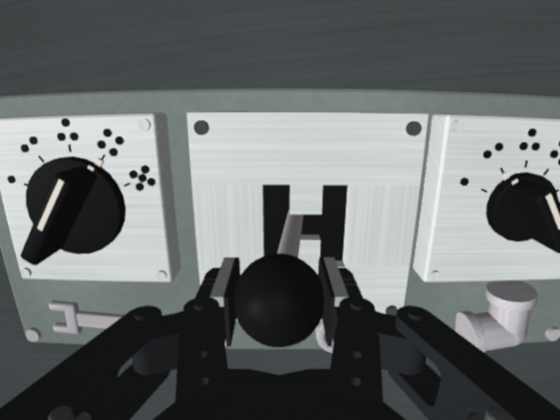

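The stem is entering the neutral slot. I'll carry on to the right, then forward.

```bash
python3 - <<'E'
from h import *
for s,f in((.05,0),(.246,0),(.246,.12),(.246,.24)):
    r=robot.servo_line(knob(s,f)-[0,0,18.5],quat(YG),feed=60,max_force=25)
    st=robot.read_state(); print(s,f,r,st["time_s"],sf(st["tool_pos"]),st["wrist_force"].round(1),st["gripper_width"])
    if r: break
im=vision.read_camera("wrist"); cv2.imwrite("pics/w9.png",im[:,:,::-1])
E
```

```text
0.05 0 False 18.3167 (np.float64(0.04209529637294731), np.float64(0.010146521739773545)) [-0.3  5.2  6.2] 0.4376209380625005
0.246 0 False 19.0083 (np.float64(0.24317086144003147), np.float64(0.018511423113650286)) [-2.1  4.6 18.8] 0.4418606245583118
0.246 0.12 False 19.4917 (np.float64(0.2560639630494384), np.float64(0.13862676920525727)) [-0.4  0.5 14.2] 0.43148998647481834
0.246 0.24 False 19.975 (np.float64(0.25688343992983736), np.float64(0.2543053142082521)) [-0.1 -1.6  9.3] 0.4388819677598511
```

View pics/w9.png

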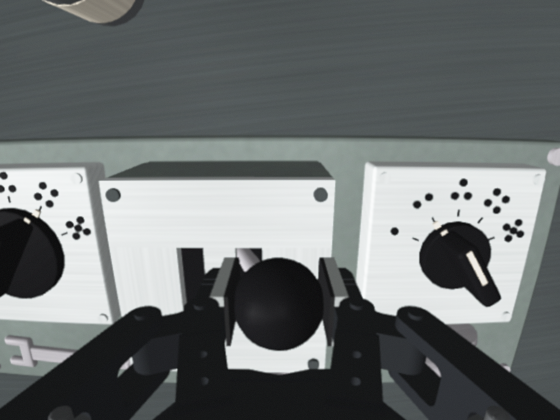

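The stem is in the right slot at (247,258), at its forward end. I'll release, lift and check.

```bash
python3 - <<'E'
from h import *
eoat.command_gripper(1.0)
p=robot.read_state()["tool_pos"]
robot.servo_line([p[0],p[1],285],quat(YG),feed=120)
st=robot.read_state(); print(st["time_s"],st["tool_pos"],st["wrist_force"])
im=vision.read_camera("wrist"); cv2.imwrite("pics/w10.png",im[:,:,::-1]); np.save("st10.npy",st,allow_pickle=True)
uv=proj("wrist",[knob(.25,.25),knob(.25,.17)],st); print(uv)
robot.reach([300,350,330],quat(YG))
im=vision.read_camera("top"); cv2.imwrite("pics/t10.png",cv2.resize(im[180:305,170:390,::-1],None,fx=3.6,fy=3.6,interpolation=2))
im=vision.read_camera("scene"); cv2.imwrite("pics/s10.png",im[:,:,::-1])
E
```

```text
21.65 [600.32116886 -55.68318464 284.21650278] [ 0.03416921 -0.7375836   0.71172533]
[[280.48892689 210.98438387]
 [281.33878295 228.32207056]]
```

View pics/w10.png

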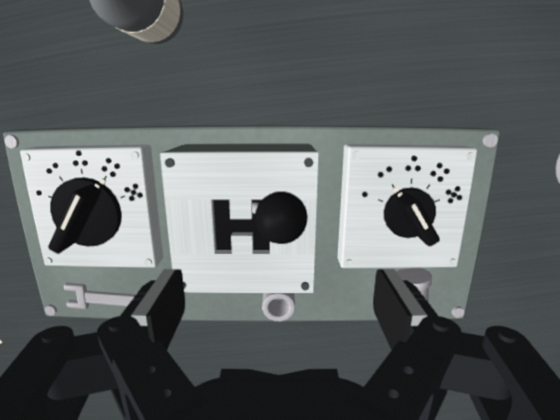

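View pics/t10.png

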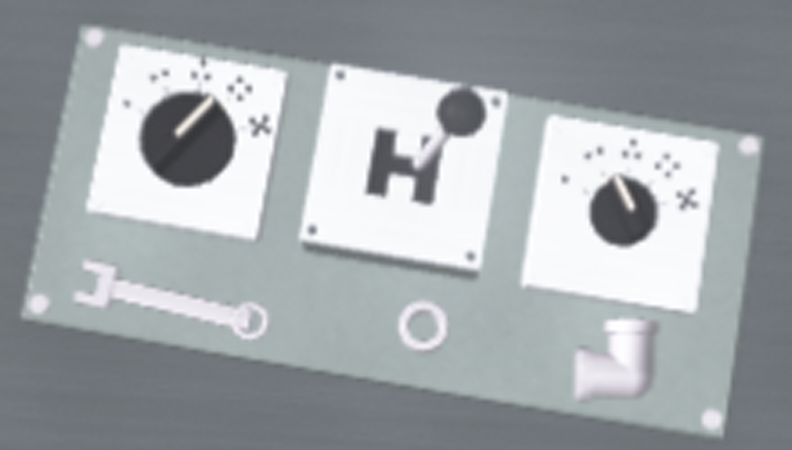

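```bash
python3 - <<'E'
from h import *
print(proj("top",[knob(.25,.25),knob(.25,.17),knob(.17,.25)])*1.0, "top knob measured 298.3,210.6")
P=onz("top",(298.3,210.6),190); print(P, sf(P-[0,0,19]))
st=np.load("st10.npy",allow_pickle=True).item(); im=cv2.imread("pics/w10.png"); m=np.zeros(im.shape[:2],np.uint8); m[185:250,270:312]=(im.max(2)<70)[185:250,270:312]
c=max(cv2.findContours(m,0,2)[0],key=cv2.contourArea); uv,r=cv2.minEnclosingCircle(c); P=onz("wrist",uv,190,st);print(uv,r,sf(P-[0,0,19]))
E
```

```text
[[297.52210791 209.55641881]
 [297.06263223 213.7769386 ]
 [293.22373767 208.64928815]] top knob measured 298.3,210.6
[599.3274999  -58.89744879 190.        ] (np.float64(0.2662072854971864), np.float64(0.23340879562881303))
(281.1216125488281, 217.17567443847656) 25.51093101501465 (np.float64(0.25132875295501156), np.float64(0.21959920910067943))
```

Both views put the lever at fore about 0.22–0.23 and side about 0.25, above the 0.17 limit. Handing in.

```bash
python3 - <<'E'
from h import *
st=robot.read_state(); print(st["time_s"],st["tool_pos"],np.abs(st["joint_vel"]).max()); robot.hand_in()
E
```

```text
23.6417 [300.79992499 349.47201328 330.04027535] 0.00197928418207522
the job is handed in; nothing more can be done
```

I turned the large dial from about 0.95 rad to four studs and the small dial from about 1.56 rad to two studs. I then took the lever through neutral to the right and fully forward, let go, moved the arm clear and handed in at 23.6 s.

- **Dials:** In the last pictures the large pointer is on the four-stud mark (about 1.80 rad) and the small pointer on the two-stud mark (about 0.60 rad).
- **Lever:** It stands in the right-hand forward slot. The top and wrist views disagree slightly: 0.233 and 0.220 for fore, 0.266 and 0.251 for side. All are above the 0.17 limit.
- **Loose items:** The wrench, coupling and elbow look unmoved in the top view. I did not measure the other loose items, but the arm never worked near them.
- **Failed checks:** One early circle fit of the large dial's disc gave a bad result (radius 38 mm, not 42). I left it out and used the module corners and bar ends instead. No other check failed.

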